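# Catch the slide case's falling lid and lower it shut

## Robot

A 7-joint arm with a two-finger parallel gripper is mounted at the origin on the work surface. World frame = base frame: x ahead of the robot, y to its left, z up, the work surface at z = 0. Lengths are in m, angles in rad, forces in N, time in s.
With the tool pointing down it reaches from about 0.4 to 0.85 m from the base axis. Payload 10.4 kg.
Tool frame: the origin (TCP) lies at the very end of the fingers, on their centre line; the grasp point (between the pads) lies 19 mm behind it; z points along the fingers, y is the line along which they close (so a half turn about z gives the same grasp; the last joint's range is limited). The gripper opens to 85 mm and grips with 20 to 120 N. Pads are 22 mm wide; open, the fingers measure 114 mm over their backs; the gripper's body (76 mm by 85 mm) begins 54 mm behind the grasp point. The pads swing forward as they close: fully open they stand 13 mm farther back than shut.
Start: joints at [-1.203, 0.332, -0.065, 1.46, 0.022, 1.35, -0.088], TCP at [0.238, 0.578, 0.231] pointing down, gripper open.
Joint ranges: [-2.6, 2.6], [-0.5, 2.12], [-1.47, 1.34], [0.16, 2.42], [-1.27, 4.41], [0.06, 2.06], [-2.6, 2.6]. Speed limits (rad/s): [2.22, 2.22, 2.79, 2.79, 3.14, 3.14, 3.14].

## Interface

Orientations are given as a unit quaternion [x, y, z, w].
In Python, from workcell import arm gives the robot as it stands. The module is installed in compiled form; this text tells all that it offers.
- The arm moves only by the tool send_rows, never from a script. Its arguments are lists of equal length, an entry for each row: "linear": the shift along the tool's x, y, z in m, a list of three; "angular": the turn, a rotation vector about the tool's x, y, z in rad, a list of three; "jaw": the finger opening in m, from 0 to 0.0854. A call has 1 to 20 rows; each row is the pose to reach, as a shift and turn from the pose commanded when the call began, along the tool's axes at that moment; what a row does not reach only later rows make up. A row lasts 1/12 s, in which the tool goes at most 41.7 mm and 7.16 degrees, less where a joint would pass 70% of its speed; a pose out of reach is approached as far as the arm can. A call with a gripper value outside its range is refused whole. The fingers move at their own pace and stop on an object; "newtons" is the grip in N (left out, the last holds). Time passes only in rows, so rows that repeat a pose let the fingers close. It gives the time, the measured TCP pose, the force, the opening and the grip force at its end, in the units of the state.
- arm.read_state(): the state, without advancing time (a new reading comes with each control period).
- arm.snapshot(name): name is "scene" or "top" or "wrist"; returns (picture, depth): 480x640x3 uint8, red, green, blue; 480x640 float32, m along the optical axis (not along the pixel's ray), 0 where there is no reading.
- arm.calibration(name): a dict with "camera_matrix" (3x3 intrinsics, pixels), "rvec" (rotation vector, rad) and "tvec" (3), from world to camera coordinates, as OpenCV has them. Camera axes: x right, y down, z forward; pixel columns grow to the right and rows downward; lengths in m; the calibration is good to about 2 mm. A picture is of the moment at which its call begins: read the wrist's pose just before it. calibration takes no time and is no camera call; for the wrist camera it gives the pose at the moment of the call.
- arm.job_done(): hands the job in; it is judged then, once.
The state is a dict: "time": time; "joint_pos": joint angles; "dq": joint speeds; "tau": joint torques, N m; "position": TCP position; "tcp_rot": TCP orientation; "wrist_force": force on the tool from outside, world axes, zero at the start; "torque": the same for the moment, N m; "finger_gap": finger opening in m; "grip_force": force on a finger pad.
Only numpy, scipy, OpenCV 4.12 (cv2) and the standard library are available. Lean on these libraries where they do the work, as an engineer would, in place of code of your own. Each camera call takes 0.05 s, during which the arm holds its last target. There are 200 camera calls.

## Task

The slide case on the microscope bench stands open, its lid leaning back. Tip the lid over towards the front so that it falls free, catch it from below on a finger well before it lands, and lower it on the finger until it is fully shut, with no bump that would shake the glass slides. Grip nothing, keep off the lid's knob, and leave the case and the things around it where they stand; finish clear of everything.

Things in the scene. Friction and masses are not known exactly. Their poses are not given: they have to be found in the camera images.
- case: White open-topped steel box, 130 (x, front to back) x 200 (y) x 90 mm high with 6 mm walls, 2 kg, loose on the bench, glass slides standing inside. Origin: centre of its underside; z up; its front (-x) looks roughly to the robot's left (world +y), its hinge side is +x.
- lid (a joint): Lid angle, rad: 0 shut (level), 1.57 upright, 1.65 to 1.75 at the start (leaning back; stop at 1.8). Friction keeps the lid still within some 0.25 rad of upright; pushed below about 1.2 it surely falls to the front, damped: some 2 s from there to shut, landing at about 0.65 to 0.9 rad/s, which is a bump. Lower the last part clearly slower (0.3 rad/s is fine).
- lid_hinge (a point): Point on the hinge axis, middle of the case's back top edge, 65 mm behind the case's centre and 90.5 mm above its underside. The hinge axis runs along the case's y.
- lid_lip (a point): Middle of the lid's front edge, on its inner face, 169 mm from the hinge axis. The lid is a plate 7 mm thick, 204 mm wide, 134 mm long, then a tongue 90 mm wide at its middle out to 169 mm. Shut, the tongue juts 39 mm beyond the case's front, 90 mm above the bench, free below: a finger can hold it there to the very end. x points from lip to hinge, z out of the outer face.
- lid_inner: Inner half of the lid's plate (3 mm, white plastic, its edges 2 mm inside the outer half's), underneath when shut, looking to the front when the lid is upright; the lid is caught on it. Origin on the hinge axis. The whole lid weighs about 0.24 kg.
- lid_outer: Outer half of the lid's plate (4 mm, grey plastic), on top when shut, looking back when upright; the lid is tipped by it. Origin on the hinge axis.
- knob: Black knob on the lid's outer face, 24 mm across, 22 mm tall, on the middle line 60 mm from the hinge axis. Origin: centre of its foot. Not to be touched.
- oil_bottle: Small amber bottle with a black cap, 36 mm across, 75 mm high, beside the case. Origin: centre of its underside.
- dish: Clear shallow dish, 90 mm across, 18 mm high, beside the case. Origin: centre of its underside.
- slide_pack: Cardboard pack of slides, 80 x 30 x 28 mm, beside the case. Origin: centre of its underside.

How it is judged:
On the way, in this order (a step that is already met when the one before it is completed fails the run):
1. the lid, tipped past upright, falls towards the front with no finger on it (value of joint lid between 0.3 and 1.5 rad and velocity of joint lid below -0.1 rad/s and contact force between each of the arm, the fingers and lid_inner below 0.05 N and contact force between each of the arm, the fingers and lid_outer below 0.05 N), for 0.04 s.
2. the falling lid is caught: it rests with its inner face on a finger, slower than 0.5 rad/s, for 0.3 s, between 0.15 and 1.45 rad (contact force between the fingers and lid_inner above 0.1 N and velocity of joint lid above -0.5 rad/s and value of joint lid between 0.15 and 1.45 rad), for 0.3 s.
At the end, for the whole second after the job is handed in: The lid is shut (joint under 0.03 rad) and still; the case stands flat, within 25 mm of where it was; bottle, dish and pack are within 20 mm of where they were (value of joint lid below 0.03 rad and velocity of joint lid between -0.05 and 0.05 rad/s and angle between case's own z axis and vertical below 0.05 rad and distance of case from where it was at the start of the episode below 0.025 m and distance of each of oil_bottle, dish, slide_pack from where it was at the start of the episode below 0.02 m); the robot touches nothing.
It fails at once if the lid bumps shut (faster than 0.55 rad/s within 0.3 rad of shut) (value of joint lid below 0.3 rad and velocity of joint lid below -0.55 rad/s).
It fails at once if the lid is pinched between the fingers (6 N on both faces at once) (contact force between the fingers and lid_inner above 6 N and contact force between the fingers and lid_outer above 6 N).
It fails at once if the knob is touched (contact force between any of the fingers, the arm and knob above 0.5 N).
It fails at once if the case is shoved, lifted or tipped (distance of case from where it was at the start of the episode above 0.025 m or height (world z) of case above 0.01 m or angle between case's own z axis and vertical above 0.1 rad).
It fails at once if a bystander is disturbed (distance of any of oil_bottle, dish, slide_pack from where it was at the start of the episode above 0.03 m).
It also fails if it takes over 51 s, if anything falls off the work surface, if the arm or the gripper's body presses on something with over 40 N, if the wrist force passes 120 N, or if a joint passes its speed limit or range.

## Working session

There is one attempt and no reset: what is moved stays moved. The work goes in short steps, Python scripts to look and compute and a tool call to move; the robot and the scene stay as the last step left them, time stands still between calls to the robot, and variables do not carry over. Pictures are saved under pics/ and viewed, at most 10 in all, crops included, and the job is handed in when it is done.

Besides the shell and the picture viewer there is one more tool, called after ">>>" as name(argument=value, ...) on one line, values as JSON. send_rows: Moves the arm, as the interface text tells. Its arguments: {"type":"object","properties":{"linear":{"type":"array","items":{"type":"array","items":{"type":"number"}}},"angular":{"type":"array","items":{"type":"array","items":{"type":"number"}}},"jaw":{"type":"array","items":{"type":"number"}},"newtons":{"type":"number"}},"required":["linear","angular","jaw"]}

```bash
mkdir -p pics; cat > h.py <<'E'
import numpy as np, cv2
from scipy.spatial.transform import Rotation as R
from workcell import arm
def snap(n,fn=None):
    K=arm.calibration(n); p,d=arm.snapshot(n)
    if fn: cv2.imwrite('pics/'+fn,p[:,:,::-1])
    M=np.array(K['camera_matrix']);Rm=cv2.Rodrigues(np.array(K['rvec'],float))[0];t=np.array(K['tvec']).ravel()
    v,u=np.mgrid[:480,:640]
    c=np.stack([(u-M[0,2])/M[0,0]*d,(v-M[1,2])/M[1,1]*d,d],-1)
    W=(c-t)@Rm; W[d==0]=np.nan
    return p,d,W
E
python3 - <<'E'
from h import *
print(arm.read_state())
for n in('scene','top'):
    p,d,W=snap(n,n+'1.png'); np.savez(n+'.npz',p=p,d=d,W=W)
    K=arm.calibration(n); Rm=cv2.Rodrigues(np.array(K['rvec'],float))[0]; print(n,-Rm.T@np.array(K['tvec']).ravel())
E
```

```text
{'time': 0.0, 'joint_pos': array([-1.20260069,  0.33283711, -0.06468351,  1.46095554,  0.02163988,
        1.34992124, -0.08850497]), 'dq': array([-5.51083709e-04,  2.81698664e-05, -9.73924835e-04, -1.69143144e-03,
        1.62452326e-03, -7.71002022e-04,  5.05149497e-05]), 'tau': array([ 7.53359782e-04, -6.25444365e+01,  4.98090964e-02, -3.91602874e+01,
        1.63342024e-02,  9.91623150e-03,  5.74448904e-06]), 'position': array([0.23795758, 0.57750965, 0.23053084]), 'tcp_rot': array([ 1.94152097e-01,  9.80971180e-01, -7.07670153e-04, -8.26193110e-05]), 'wrist_force': array([ 0.29825586,  0.55608489, -0.35526599]), 'torque': array([-0.03684122, -0.03352869, -0.03308073]), 'grip_force': 0.0, 'finger_gap': 0.0854409396318918}
scene [ 1.19659813 -0.16823352  0.57065362]
top [ 0.53255221 -0.00891381  0.78235026]
```

View pics/scene1.png

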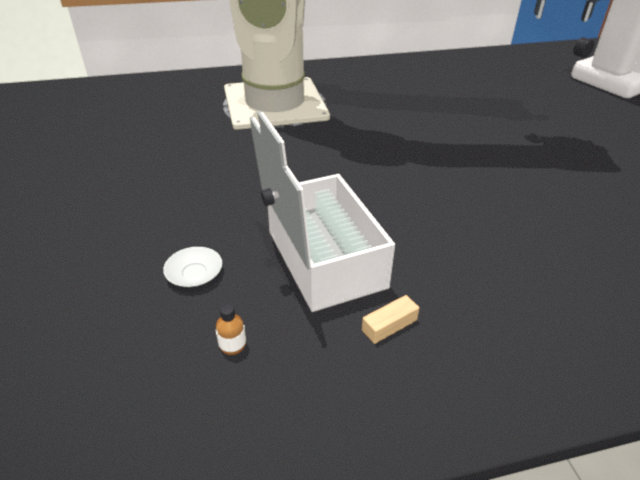

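View pics/top1.png

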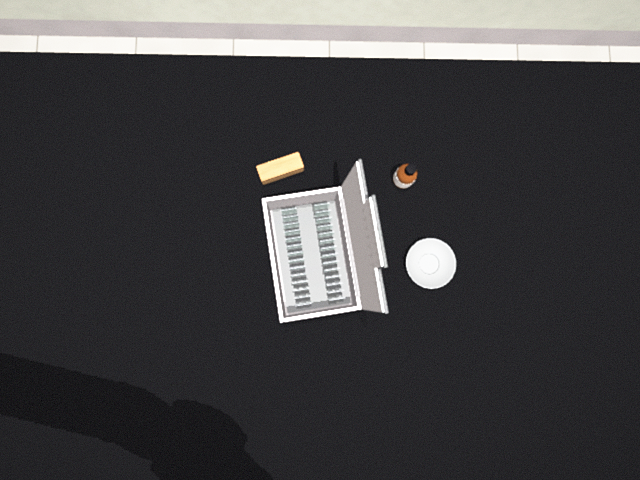

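The scene shows the case in the middle with its lid leaning back (knob at 270,197). The dish is at (193,268), the bottle at (231,333) and the pack at (391,318). In the top view the rim corners are at about (263,198), (341,188), (360,309) and (281,321), and the lid tongue edge runs from (371,197) to (386,266).

```bash
python3 - <<'E'
from h import *
T=np.load('top.npz');W=T['W'];p=T['p'].astype(int)
m=(W[...,2]>.075)&(W[...,2]<.1)&(p.min(-1)>190)
m[:, :255]=0;m[:,395:]=0
P=W[m];print('rim',len(P),np.median(P[:,2]))
# front rim & sides: use min area rect of rim points excluding outliers
r=cv2.minAreaRect(P[:,:2].astype(np.float32)*1000);print(r,cv2.boxPoints(r))
for n in('top','scene'):
    Z=np.load(n+'.npz');W=Z['W']
    m=(W[...,2]>.12)&(W[...,0]>.35)&(W[...,0]<.75)&(W[...,1]<.15)&(W[...,1]>-.2)
    P=W[m]; print(n,len(P),'max z',np.percentile(P[:,2],[1,99.5]))
    c=P.mean(0);u,s,v=np.linalg.svd(P-c,full_matrices=False);print(c,v[2],s/np.sqrt(len(P)))
    # y vs height
    for z in(.13,.16,.19,.21,.23,.25):
        q=P[abs(P[:,2]-z)<.005]
        if len(q)>5:print(z,len(q),q[:,0].min(),q[:,0].max(),np.median(q[:,1]),q[:,1].min(),q[:,1].max())
W=T['W']
for nm,z0,z1,bx in(('dish',.006,.03,(400,225,465,295)),('bottle',.02,.1,(385,155,425,195)),('pack',.015,.04,(250,145,310,190))):
    s=W[bx[1]:bx[3],bx[0]:bx[2]].reshape(-1,3);s=s[(s[:,2]>z0)&(s[:,2]<z1)];print(nm,s.min(0),s.max(0))
E
```

```text
rim 2134 0.08925047594930041
((590.69482421875, -10.860397338867188), (200.24566650390625, 130.78321838378906), 9.137693405151367) [[481.4579    37.801094]
 [502.2273   -91.322426]
 [699.93176  -59.52189 ]
 [679.16235   69.60163 ]]
top 3619 max z [0.12251379 0.25930367]
[ 0.60014115 -0.08477122  0.19960608] [-0.15837583  0.98168942  0.10584413] [0.05473036 0.04007828 0.00160199]
0.13 174 0.5011156349402427 0.6990276322691329 -0.07820458967553728 -0.09723162115046725 -0.06185441020680753
0.16 208 0.5024138503190259 0.7000639142657072 -0.08014792253681687 -0.09924529182333257 -0.06476180638775626
0.19 240 0.502511747644182 0.7003530503444352 -0.08324424223478158 -0.10210139901631153 -0.06671928954892328
0.21 260 0.5023102116171573 0.7009401108088213 -0.08547272028572189 -0.10349712809658813 -0.06863976921843248
0.23 130 0.5043598007742905 0.6726418448781624 -0.08667718112902653 -0.1060760240468135 -0.07746242950420854
0.25 152 0.5600618989918809 0.6467006384605244 -0.08784996805711207 -0.09778288781521156 -0.0807139541609172
scene 3466 max z [0.12210373 0.25724569]
[ 0.62242172 -0.0879
[... 287 characters left out ...]
56 -0.06587433045445874
0.19 252 0.5019102917794159 0.7051404070388237 -0.08619682681439252 -0.10678360365587504 -0.06818261837388502
0.21 266 0.5034908630672578 0.7051167727296466 -0.08734332529640265 -0.10835766642053339 -0.0694016401521839
0.23 142 0.5609385224406738 0.6500065587265408 -0.0912102617943257 -0.10133781622492688 -0.08030301272955385
0.25 163 0.5603774690460233 0.6510956574136307 -0.09256138148128816 -0.10277490218671453 -0.08214448264809568
dish [ 0.53529328 -0.26633738  0.00602327] [ 0.62215905 -0.17878571  0.02033483]
bottle [ 0.71598938 -0.19535879  0.02029904] [ 0.75058634 -0.1594128   0.07699418]
pack [0.72242119 0.00477954 0.01501809] [0.77599482 0.08633278 0.03105412]
```

```bash
cat >> h.py <<'E'
F=np.array([-.159,.987,0]);F/=np.linalg.norm(F);WD=np.array([F[1],-F[0],0]);H=np.array([.601,-.075,0])
def pose(fwd,lat,z,e=45,a=20):
    e,a=np.radians([e,a]); h=WD*np.cos(a)-F*np.sin(a)
    zt=h*np.cos(e)-np.array([0,0,np.sin(e)]); xt=np.cross([0,0,1],h)
    return H+F*fwd+WD*lat+[0,0,z], R.from_matrix(np.c_[xt,np.cross(zt,xt),zt])
def rel(p0,r0,*tg):
    for t in tg:
        p,r=pose(*t); print(t,p.round(3),r0.inv().apply(p-p0).round(4).tolist(),(r0.inv()*r).as_rotvec().round(4).tolist())
def now():
    s=arm.read_state();p=s['position'];r=R.from_quat(s['tcp_rot']);q=p-H
    print('t',round(s['time'],2),'fwd,lat,z',(q@F).round(4),(q@WD).round(4),p[2].round(4),'j',s['joint_pos'].round(2),'F',s['wrist_force'].round(2),s['finger_gap'])
    return p,r
E
python3 - <<'E'
from h import *
p,r=now()
rel(p,r,(.06,-.12,.33),(-.065,-.033,.32),(-.065,-.033,.24))
E
```

```text
t 0.1 fwd,lat,z 0.702 -0.2547 0.2306 j [-1.2   0.33 -0.06  1.46  0.02  1.35 -0.09] F [ 0.4   0.14 -0.06] 0.08542131879553773
(0.06, -0.12, 0.33) [ 0.473 -0.035  0.33 ] [-0.4506, -0.4769, -0.0988] [-0.6574, -0.535, 1.2942]
(-0.065, -0.033, 0.32) [ 0.579 -0.144  0.32 ] [-0.5902, -0.5379, -0.0887] [-0.6574, -0.535, 1.2942]
(-0.065, -0.033, 0.24) [ 0.579 -0.144  0.24 ] [-0.5901, -0.5378, -0.0087] [-0.6574, -0.535, 1.2942]
```

>>> send_rows(linear=[[0,0,-0.04],[0,0,-0.08],[-0.59,-0.538,-0.1],[-0.59,-0.538,-0.1],[-0.59,-0.538,-0.1],[-0.59,-0.538,-0.1],[-0.59,-0.538,-0.1],[-0.59,-0.538,-0.1],[-0.59,-0.538,-0.1],[-0.59,-0.538,-0.1],[-0.59,-0.538,-0.1],[-0.59,-0.538,-0.1],[-0.59,-0.538,-0.1],[-0.59,-0.538,-0.1],[-0.59,-0.538,-0.1],[-0.59,-0.538,-0.1],[-0.59,-0.538,-0.1],[-0.59,-0.538,-0.1],[-0.59,-0.538,-0.1],[-0.59,-0.538,-0.1]], angular=[[0,0,0],[0,0,0],[-0.657,-0.535,1.294],[-0.657,-0.535,1.294],[-0.657,-0.535,1.294],[-0.657,-0.535,1.294],[-0.657,-0.535,1.294],[-0.657,-0.535,1.294],[-0.657,-0.535,1.294],[-0.657,-0.535,1.294],[-0.657,-0.535,1.294],[-0.657,-0.535,1.294],[-0.657,-0.535,1.294],[-0.657,-0.535,1.294],[-0.657,-0.535,1.294],[-0.657,-0.535,1.294],[-0.657,-0.535,1.294],[-0.657,-0.535,1.294],[-0.657,-0.535,1.294],[-0.657,-0.535,1.294]], jaw=[0,0,0,0,0,0,0,0,0,0,0,0,0,0,0,0,0,0,0,0])

```text
time: 1.77
position: [0.5345, -0.0517, 0.3282]
tcp_rot: [0.713, 0.588, 0.244, 0.295]
wrist_force: [1.4, 1.9, 0.4]
finger_gap: 0.0003
grip_force: 0.0
```

```bash
python3 - <<'E'
from h import *
p,r=now(); print(r.as_matrix().round(2))
rel(p,r,(-.065,-.033,.32),(-.065,-.033,.24))
E
```

```text
t 1.77 fwd,lat,z 0.0335 -0.0619 0.3282 j [-0.34 -0.46  0.15  2.21  0.52  0.7  -0.66] F [1.4  1.95 0.4 ] 0.00033886226628473563
[[ 0.19  0.69  0.69]
 [ 0.98 -0.13 -0.13]
 [ 0.    0.71 -0.71]]
(-0.065, -0.033, 0.32) [ 0.579 -0.144  0.32 ] [-0.0826, 0.0373, 0.049] [0.001, 0.0011, -0.0015]
(-0.065, -0.033, 0.24) [ 0.579 -0.144  0.24 ] [-0.0826, -0.0193, 0.1055] [0.001, 0.0011, -0.0015]
```

```bash
python3 - <<'E'
from h import *
p,r=now()
rel(p,r,(.15,-.05,.25),(.15,-.04,.063))
E
```

```text
t 1.77 fwd,lat,z 0.0335 -0.0619 0.3282 j [-0.34 -0.46  0.15  2.21  0.52  0.7  -0.66] F [1.4  1.95 0.4 ] 0.00033886226628473563
(0.15, -0.05, 0.25) [0.528 0.065 0.25 ] [0.1134, -0.0757, 0.0349] [0.001, 0.0011, -0.0015]
(0.15, -0.04, 0.063) [0.538 0.067 0.063] [0.1168, -0.2015, 0.1736] [0.001, 0.0011, -0.0015]
```

>>> send_rows(linear=[[0.04,0,0],[0.08,0,0],[0.114,-0.04,0.02],[0.114,-0.076,0.035],[0.114,-0.076,0.035],[0.114,-0.1,0.06],[0.115,-0.13,0.09],[0.116,-0.16,0.12],[0.116,-0.18,0.15],[0.117,-0.201,0.174],[0.117,-0.201,0.174],[0.117,-0.201,0.174],[0.117,-0.201,0.174]], angular=[[0,0,0],[0,0,0],[0,0,0],[0,0,0],[0,0,0],[0,0,0],[0,0,0],[0,0,0],[0,0,0],[0,0,0],[0,0,0],[0,0,0],[0,0,0]], jaw=[0,0,0,0,0,0,0,0,0,0,0,0,0])

```text
time: 2.85
position: [0.5367, 0.0696, 0.0606]
tcp_rot: [0.713, 0.589, 0.243, 0.293]
wrist_force: [-0.2, 0.0, -0.1]
finger_gap: -0.0
grip_force: 0.0
```

```bash
python3 - <<'E'
from h import *
p,r=now(); print(r.as_matrix().round(2)); snap('scene','s2.png')
E
```

```text
t 2.85 fwd,lat,z 0.153 -0.0404 0.0606 j [ 0.21  0.14 -0.72  2.42  1.67  0.54 -2.16] F [-0.22  0.05 -0.13] -2.1716064064604147e-05
[[ 0.19  0.7   0.69]
 [ 0.98 -0.14 -0.13]
 [ 0.    0.7  -0.71]]
```

View pics/s2.png

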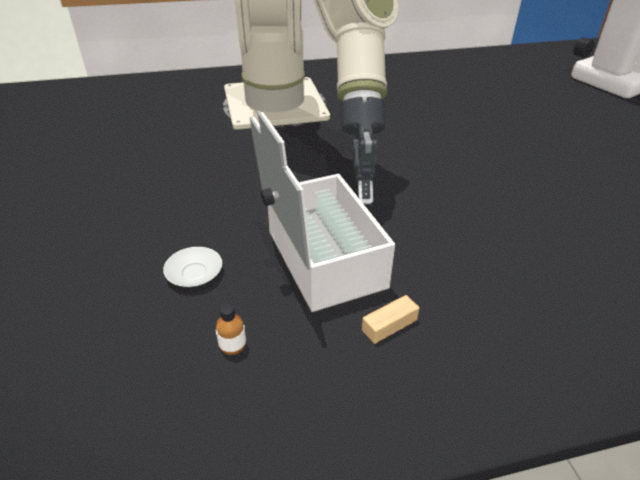

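The arm reaches the whole lowering range: closed fingers show at (365,195) in front of the case, clear of everything. Next I go behind the tongue.

```bash
python3 - <<'E'
from h import *
p,r=now()
rel(p,r,(.15,-.05,.32),(-.065,-.033,.32),(-.065,-.033,.24))
E
```

```text
t 2.9 fwd,lat,z 0.1526 -0.0402 0.0617 j [ 0.2   0.13 -0.71  2.42  1.67  0.54 -2.16] F [ 0.75 -0.83  0.41] -9.971160103075077e-05
(0.15, -0.05, 0.32) [0.528 0.065 0.32 ] [-0.0056, 0.1762, -0.189] [-0.0031, 0.0004, -0.0015]
(-0.065, -0.033, 0.32) [ 0.579 -0.144  0.32 ] [-0.2017, 0.2399, -0.1259] [-0.0031, 0.0004, -0.0015]
(-0.065, -0.033, 0.24) [ 0.579 -0.144  0.24 ] [-0.2018, 0.1835, -0.0691] [-0.0031, 0.0004, -0.0015]
```

>>> send_rows(linear=[[-0.005,0.03,-0.03],[-0.005,0.06,-0.06],[-0.005,0.09,-0.09],[-0.005,0.12,-0.12],[-0.005,0.15,-0.15],[-0.005,0.176,-0.189],[-0.005,0.176,-0.189],[-0.04,0.19,-0.178],[-0.08,0.2,-0.165],[-0.12,0.213,-0.152],[-0.16,0.226,-0.139],[-0.202,0.24,-0.126],[-0.202,0.24,-0.126],[-0.202,0.24,-0.126],[-0.202,0.22,-0.106],[-0.202,0.2,-0.086],[-0.202,0.183,-0.069],[-0.202,0.183,-0.069],[-0.202,0.183,-0.069]], angular=[[0,0,0],[0,0,0],[0,0,0],[0,0,0],[0,0,0],[0,0,0],[0,0,0],[0,0,0],[0,0,0],[0,0,0],[0,0,0],[0,0,0],[0,0,0],[0,0,0],[0,0,0],[0,0,0],[0,0,0],[0,0,0],[0,0,0]], jaw=[0,0,0,0,0,0,0,0,0,0,0,0,0,0,0,0,0,0,0])

```text
time: 4.48
position: [0.5787, -0.1429, 0.2415]
tcp_rot: [0.712, 0.589, 0.245, 0.294]
wrist_force: [0.2, -0.6, 1.1]
finger_gap: 0.0
grip_force: 0.0
```

```bash
python3 - <<'E'
from h import *
p,r=now(); snap('scene','s3.png')
E
```

```text
t 4.48 fwd,lat,z -0.0635 -0.0329 0.2415 j [-0.01 -0.22  0.15  2.23  0.18  0.34 -0.19] F [ 0.15 -0.61  1.06] 1.3111396518095451e-05
```

View pics/s3.png

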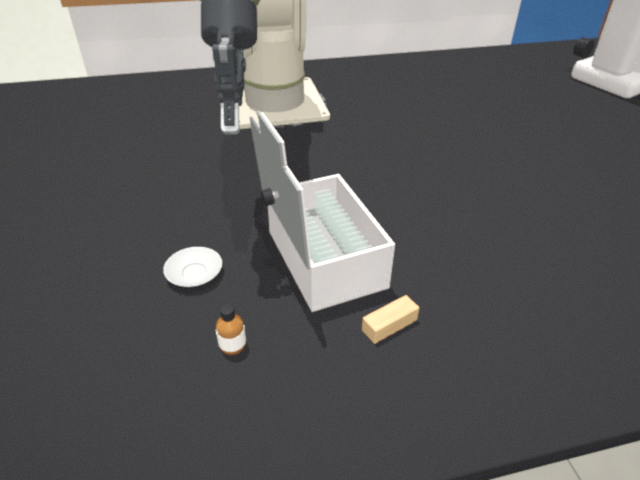

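The finger tip (230,125) stands behind the tongue (corner 257,118). I push the lid just past upright first.

```bash
python3 - <<'E'
from h import *
p,r=now()
rel(p,r,(-.035,-.025,.24),(.002,-.025,.24))
E
```

```text
t 4.53 fwd,lat,z -0.0639 -0.0321 0.2432 j [-0.01 -0.22  0.15  2.23  0.18  0.34 -0.19] F [1.54 0.78 0.39] -0.00026244188409006806
(-0.035, -0.025, 0.24) [ 0.582 -0.114  0.24 ] [0.0295, -0.0046, 0.0001] [0.0024, -0.0022, -0.0008]
(0.002, -0.025, 0.24) [ 0.576 -0.077  0.24 ] [0.0643, -0.0135, -0.0088] [0.0024, -0.0022, -0.0008]
```

>>> send_rows(linear=[[0.015,-0.003,0],[0.03,-0.005,0],[0.035,-0.006,-0.001],[0.04,-0.007,-0.003],[0.045,-0.009,-0.004],[0.05,-0.01,-0.005],[0.055,-0.011,-0.006],[0.06,-0.012,-0.008],[0.064,-0.013,-0.009],[0.064,-0.013,-0.009],[0.064,-0.013,-0.009]], angular=[[0,0,0],[0,0,0],[0,0,0],[0,0,0],[0,0,0],[0,0,0],[0,0,0],[0,0,0],[0,0,0],[0,0,0],[0,0,0]], jaw=[0,0,0,0,0,0,0,0,0,0,0])

```text
time: 5.45
position: [0.5758, -0.0777, 0.2387]
tcp_rot: [0.712, 0.589, 0.244, 0.295]
wrist_force: [-0.5, -0.8, -0.0]
finger_gap: -0.0001
grip_force: 0.0
```

```bash
cat >> h.py <<'E'
def lid(fn=None,n='scene'):
    p,d,W=snap(n,fn); Q=W-H; f=Q@F; l=Q@WD; z=W[...,2]-.0905
    # lid points: far half (lateral>0), away from arm
    m=(l>.055)&(l<.1)&(np.hypot(f,z)>.07)&(np.hypot(f,z)<.14)&(z>.012)&(f>-.05)
    th=np.arctan2(z[m],f[m]); print('lid',m.sum(),np.percentile(th,[10,50,90]).round(3)); 
    m2=(abs(l)<.04)&(l>-.01)&(np.hypot(f,z)>.14)&(np.hypot(f,z)<.175)&(z>.01)
    th=np.arctan2(z[m2],f[m2]); print('tongue',m2.sum(),np.percentile(th,[10,50,90]).round(3) if m2.sum() else '')
E
python3 - <<'E'
from h import *
p,r=now(); lid('s4.png')
rel(p,r,(.036,-.025,.24),(.03,-.085,.25),(.07,-.085,.25),(.142,-.075,.20),(.142,-.075,.14),(.142,-.033,.14))
E
```

```text
t 5.45 fwd,lat,z 0.0014 -0.0253 0.2387 j [ 0.08 -0.23 -0.1   2.25  0.37  0.37 -0.52] F [-0.46 -0.77 -0.01] -8.293359259338708e-05
lid 800 [1.434 1.462 1.489]
tongue 381 [1.427 1.439 1.445]
(0.036, -0.025, 0.24) [ 0.571 -0.043  0.24 ] [0.0327, -0.0073, -0.009] [0.0005, -0.0011, -0.0005]
(0.03, -0.085, 0.25) [ 0.512 -0.059  0.25 ] [0.0065, -0.0386, -0.0545] [0.0005, -0.0011, -0.0005]
(0.07, -0.085, 0.25) [ 0.506 -0.019  0.25 ] [0.0441, -0.0483, -0.0642] [0.0005, -0.0011, -0.0005]
(0.142, -0.075, 0.2) [0.504 0.053 0.2  ] [0.1152, -0.0944, -0.0395] [0.0005, -0.0011, -0.0005]
(0.142, -0.075, 0.14) [0.504 0.053 0.14 ] [0.1151, -0.1369, 0.0029] [0.0005, -0.0011, -0.0005]
(0.142, -0.033, 0.14) [0.546 0.06  0.14 ] [0.1294, -0.109, 0.0308] [0.0005, -0.0011, -0.0005]
```

View pics/s4.png

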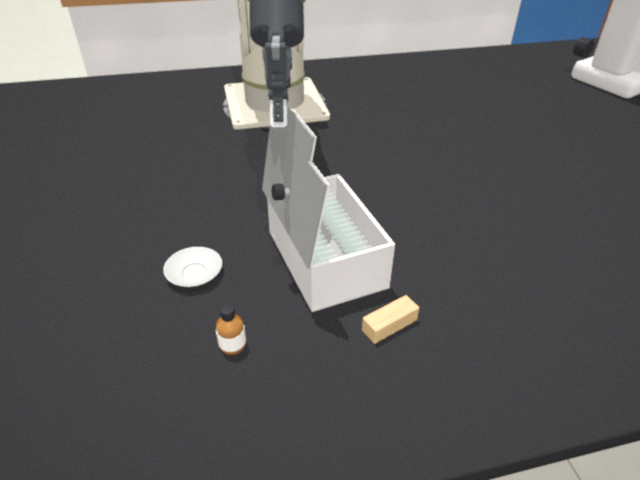

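The lid now stands at about 1.4 rad with the finger at its near edge (278,120). I push on, step aside and check.

>>> send_rows(linear=[[0.012,-0.003,-0.003],[0.024,-0.006,-0.006],[0.037,-0.008,-0.01],[0.02,-0.028,-0.035],[0.007,-0.039,-0.055],[0.044,-0.048,-0.064]], angular=[[0,0,0],[0,0,0],[0,0,0],[0,0,0],[0,0,0],[0,0,0]], jaw=[0,0,0,0,0,0])

```text
time: 6.0
position: [0.5033, -0.0329, 0.2494]
tcp_rot: [0.718, 0.582, 0.242, 0.295]
wrist_force: [1.0, -0.4, -0.1]
finger_gap: -0.0001
grip_force: 0.0
```

```bash
python3 - <<'E'
from h import *
p,r=now(); lid(); 
rel(p,r,(.07,-.085,.25),(.142,-.075,.20),(.142,-.075,.14),(.142,-.033,.14))
E
```

```text
t 6.0 fwd,lat,z 0.0571 -0.0898 0.2494 j [ 0.07 -0.44 -0.23  2.37  0.36  0.5  -0.65] F [ 0.98 -0.41 -0.11] -0.00011181307766064947
lid 985 [1.164 1.18  1.203]
tongue 434 [1.15  1.157 1.164]
(0.07, -0.085, 0.25) [ 0.506 -0.019  0.25 ] [0.0138, 0.0002, -0.0005] [-0.0029, 0.0104, -0.0154]
(0.142, -0.075, 0.2) [0.504 0.053 0.2  ] [0.0844, -0.0469, 0.0235] [-0.0029, 0.0104, -0.0154]
(0.142, -0.075, 0.14) [0.504 0.053 0.14 ] [0.0842, -0.0892, 0.066] [-0.0029, 0.0104, -0.0154]
(0.142, -0.033, 0.14) [0.546 0.06  0.14 ] [0.0993, -0.0615, 0.0937] [-0.0029, 0.0104, -0.0154]
```

>>> send_rows(linear=[[0.035,-0.02,0.012],[0.071,-0.047,0.024],[0.071,-0.07,0.045],[0.071,-0.089,0.066],[0.086,-0.062,0.094],[0.086,-0.062,0.094]], angular=[[0,0,0],[0,0,0],[0,0,0],[0,0,0],[0,0,0],[0,0,0]], jaw=[0,0,0,0,0,0])

```text
time: 6.55
position: [0.5268, 0.0513, 0.1559]
tcp_rot: [0.711, 0.589, 0.237, 0.303]
wrist_force: [0.3, -0.4, 0.0]
finger_gap: 0.0
grip_force: 0.0
```

```bash
python3 - <<'E'
from h import *
p,r=now(); lid()
rel(p,r,(.142,-.033,.14))
E
```

```text
t 6.55 fwd,lat,z 0.1365 -0.0532 0.1559 j [ 0.73 -0.27 -1.1   2.37  0.74  0.31 -1.26] F [ 0.34 -0.36  0.05] 4.3981509057660694e-05
lid 1042 [1.042 1.058 1.082]
tongue 444 [1.028 1.036 1.043]
(0.142, -0.033, 0.14) [0.546 0.06  0.14 ] [0.0125, 0.0008, 0.0231] [0.004, 0.0193, 0.0105]
```

>>> send_rows(linear=[[0,0,0],[0,0,0],[0,0,0],[0,0,0],[0,0,0]], angular=[[0,0,0],[0,0,0],[0,0,0],[0,0,0],[0,0,0]], jaw=[0,0,0,0,0])

```text
time: 7.02
position: [0.5263, 0.0518, 0.1569]
tcp_rot: [0.71, 0.589, 0.237, 0.303]
wrist_force: [0.2, -0.0, -0.1]
finger_gap: -0.0
grip_force: 0.0
```

```bash
python3 - <<'E'
from h import *
p,r=now(); lid('s5.png')
rel(p,r,(.142,-.033,.14))
E
```

```text
t 7.02 fwd,lat,z 0.1371 -0.0535 0.1569 j [ 0.72 -0.27 -1.09  2.37  0.74  0.31 -1.26] F [ 0.24 -0.01 -0.07] -2.6906342897988286e-05
lid 1092 [0.876 0.891 0.915]
tongue 451 [0.862 0.87  0.878]
(0.142, -0.033, 0.14) [0.546 0.06  0.14 ] [0.0121, 0.0006, 0.0242] [0.0045, 0.0186, 0.0115]
```

View pics/s5.png

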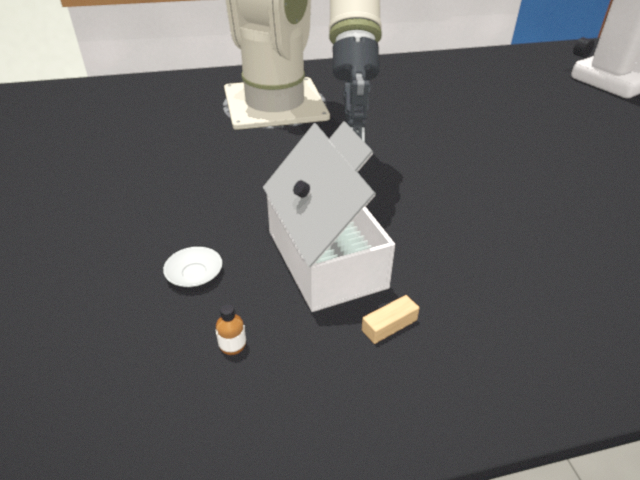

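The lid is falling (tongue at 350,145) at about 0.86 rad, and the finger is just short of reaching under it. I finish the insertion.

>>> send_rows(linear=[[0.012,0.001,0.024],[0.014,0.001,0.028],[0.014,0.001,0.028]], angular=[[0.004,0.019,0.011],[0.004,0.019,0.011],[0.004,0.019,0.011]], jaw=[0,0,0])

```text
time: 7.32
position: [0.5498, 0.0618, 0.137]
tcp_rot: [0.712, 0.589, 0.244, 0.295]
wrist_force: [-0.3, -1.5, -0.4]
finger_gap: 0.0003
grip_force: 0.0
```

```bash
python3 - <<'E'
from h import *
p,r=now(); lid()
rel(p,r,(.142,-.03,.14))
E
```

```text
t 7.32 fwd,lat,z 0.1432 -0.0288 0.137 j [ 1.04 -0.16 -1.4   2.34  1.02  0.3  -1.51] F [-0.35 -1.55 -0.45] 0.0002778746169037538
lid 1069 [0.726 0.743 0.766]
tongue 450 [0.714 0.721 0.728]
(0.142, -0.03, 0.14) [0.549 0.06  0.14 ] [-0.0015, 0.0016, -0.0026] [0.0003, -0.0016, 0.0004]
```

>>> send_rows(linear=[[0,0,0],[0,0,0],[0,0,0],[0,0,0],[0,0,0],[0,0,0],[0,0,0],[0,0,0],[0,0,0],[0,0,0],[0,0,0],[0,0,0]], angular=[[0,0,0],[0,0,0],[0,0,0],[0,0,0],[0,0,0],[0,0,0],[0,0,0],[0,0,0],[0,0,0],[0,0,0],[0,0,0],[0,0,0]], jaw=[0,0,0,0,0,0,0,0,0,0,0,0])

```text
time: 8.37
position: [0.5493, 0.0604, 0.137]
tcp_rot: [0.712, 0.588, 0.244, 0.295]
wrist_force: [-1.3, 2.2, 0.3]
finger_gap: -0.0002
grip_force: 0.0
```

```bash
python3 - <<'E'
from h import *
p,r=now(); lid();lid('s6.png')
rel(p,r,(.143,-.031,.125),(.146,-.031,.11),(.15,-.031,.095))
E
```

```text
t 8.37 fwd,lat,z 0.1419 -0.0295 0.137 j [ 1.04 -0.16 -1.39  2.34  1.02  0.3  -1.51] F [-1.35  2.23  0.3 ] -0.00019093463265970191
lid 1074 [0.658 0.672 0.695]
tongue 442 [0.645 0.652 0.659]
lid 1069 [0.657 0.672 0.695]
tongue 440 [0.644 0.652 0.659]
(0.143, -0.031, 0.125) [0.548 0.061 0.125] [0.0005, -0.0097, 0.0072] [-0.0005, 0.0006, -0.0007]
(0.146, -0.031, 0.11) [0.547 0.064 0.11 ] [0.0033, -0.021, 0.0171] [-0.0005, 0.0006, -0.0007]
(0.15, -0.031, 0.095) [0.547 0.068 0.095] [0.0071, -0.0326, 0.0267] [-0.0005, 0.0006, -0.0007]
```

View pics/s6.png

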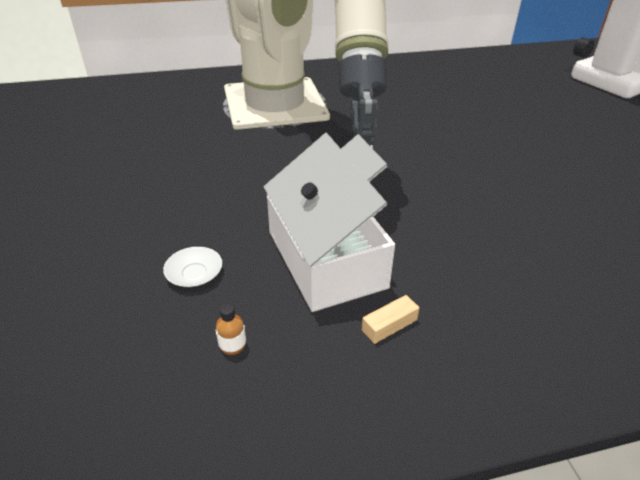

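The lid has been caught and rests still at about 0.63 rad on the finger under the tongue (365,150). I slide the finger out a little so that the contact is nearer the tip.

```bash
python3 - <<'E'
from h import *
p,r=now()
rel(p,r,(.144,-.041,.137),(.145,-.041,.125))
E
```

```text
t 8.47 fwd,lat,z 0.1419 -0.0295 0.137 j [ 1.04 -0.16 -1.39  2.34  1.02  0.3  -1.51] F [-0.59  1.57  0.57] -8.225587617900166e-05
(0.144, -0.041, 0.137) [0.538 0.061 0.137] [-0.002, -0.0081, -0.0082] [-0.0004, 0.0006, -0.0006]
(0.145, -0.041, 0.125) [0.537 0.062 0.125] [-0.001, -0.0169, 0.0001] [-0.0004, 0.0006, -0.0006]
```

>>> send_rows(linear=[[0,-0.002,-0.002],[-0.001,-0.004,-0.004],[-0.001,-0.006,-0.006],[-0.002,-0.008,-0.008],[-0.002,-0.008,-0.008],[-0.002,-0.008,-0.008],[-0.002,-0.008,-0.008],[-0.002,-0.008,-0.008],[-0.002,-0.008,-0.008]], angular=[[0,0,0],[0,0,0],[0,0,0],[0,0,0],[0,0,0],[0,0,0],[0,0,0],[0,0,0],[0,0,0]], jaw=[0,0,0,0,0,0,0,0,0])

```text
time: 9.22
position: [0.5375, 0.0603, 0.1366]
tcp_rot: [0.713, 0.588, 0.243, 0.295]
wrist_force: [-3.7, -0.1, -0.9]
finger_gap: 0.0002
grip_force: 1.7
```

```bash
python3 - <<'E'
from h import *
p,r=now(); lid(); snap('wrist','w1.png')
rel(p,r,(.145,-.041,.12),(.149,-.041,.1),(.153,-.041,.08))
E
```

```text
t 9.22 fwd,lat,z 0.1437 -0.0412 0.1366 j [ 0.94 -0.2  -1.3   2.36  0.94  0.28 -1.46] F [-3.67 -0.11 -0.93] 0.0001739610890698513
lid 1049 [0.474 0.489 0.512]
tongue 423 [0.46  0.468 0.476]
(0.145, -0.041, 0.12) [0.537 0.062 0.12 ] [0.0013, -0.0119, 0.0115] [-0.0011, 0.0011, -0.0008]
(0.149, -0.041, 0.1) [0.537 0.066 0.1  ] [0.005, -0.027, 0.0247] [-0.0011, 0.0011, -0.0008]
(0.153, -0.041, 0.08) [0.536 0.07  0.08 ] [0.0088, -0.0421, 0.0379] [-0.0011, 0.0011, -0.0008]
```

View pics/w1.png

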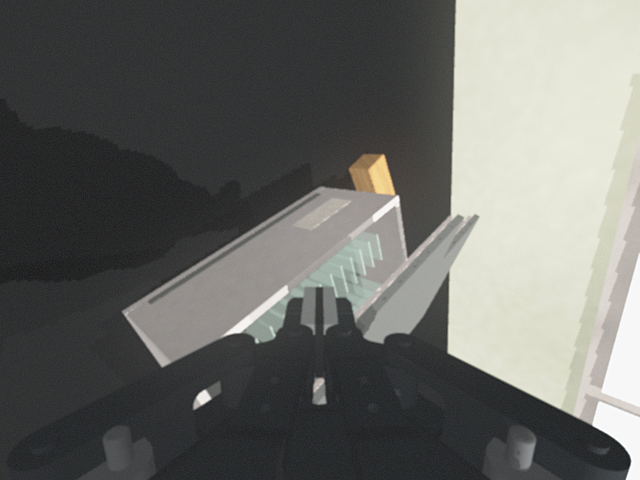

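The wrist view shows the tongue edge resting on the finger near its tip (about 355,320), with the finger's thicker knuckle now clear of it. I lower slowly.

>>> send_rows(linear=[[0.0005,-0.0022,0.002],[0.001,-0.0044,0.004],[0.0015,-0.0066,0.006],[0.002,-0.0088,0.008],[0.0025,-0.011,0.01],[0.003,-0.0132,0.012],[0.0035,-0.0154,0.014],[0.004,-0.0176,0.016],[0.004,-0.0176,0.016]], angular=[[0,0,0],[0,0,0],[0,0,0],[0,0,0],[0,0,0],[0,0,0],[0,0,0],[0,0,0],[0,0,0]], jaw=[0,0,0,0,0,0,0,0,0])

```text
time: 10.07
position: [0.5376, 0.065, 0.1129]
tcp_rot: [0.713, 0.588, 0.244, 0.294]
wrist_force: [-0.9, -0.7, -1.1]
finger_gap: 0.0002
grip_force: 0.4
```

```bash
python3 - <<'E'
from h import *
p,r=now(); lid()
rel(p,r,(.150,-.04,.09),(.153,-.04,.07),(.155,-.04,.058))
E
```

```text
t 10.07 fwd,lat,z 0.1483 -0.0404 0.1129 j [ 1.03 -0.03 -1.45  2.37  1.35  0.41 -1.82] F [-0.94 -0.68 -1.05] 0.00021561630472024355
lid 1007 [0.327 0.343 0.365]
tongue 398 [0.315 0.323 0.331]
(0.15, -0.04, 0.09) [0.538 0.067 0.09 ] [0.0017, -0.0163, 0.016] [-0.0013, -0.0005, -0.0019]
(0.153, -0.04, 0.07) [0.537 0.07  0.07 ] [0.0045, -0.0312, 0.0295] [-0.0013, -0.0005, -0.0019]
(0.155, -0.04, 0.058) [0.537 0.072 0.058] [0.0064, -0.0402, 0.0375] [-0.0013, -0.0005, -0.0019]
```

>>> send_rows(linear=[[0.0002,-0.0014,0.0014],[0.0004,-0.0028,0.0028],[0.0006,-0.0042,0.0042],[0.0008,-0.0056,0.0056],[0.001,-0.007,0.007],[0.0012,-0.0084,0.0084],[0.0014,-0.0098,0.0098],[0.0014,-0.0098,0.0098]], angular=[[0,0,0],[0,0,0],[0,0,0],[0,0,0],[0,0,0],[0,0,0],[0,0,0],[0,0,0]], jaw=[0,0,0,0,0,0,0,0])

```text
time: 10.78
position: [0.5375, 0.066, 0.0989]
tcp_rot: [0.713, 0.588, 0.243, 0.295]
wrist_force: [-1.0, -0.3, -0.0]
finger_gap: 0.0
grip_force: 0.4
```

```bash
python3 - <<'E'
from h import *
p,r=now(); lid()
rel(p,r,(.150,-.04,.09),(.153,-.04,.07),(.155,-.04,.058))
E
```

```text
t 10.78 fwd,lat,z 0.1493 -0.0403 0.0989 j [ 0.95  0.13 -1.43  2.38  1.52  0.55 -1.93] F [-1.   -0.29 -0.02] 2.9328865137005926e-05
lid 968 [0.242 0.257 0.276]
tongue 381 [0.23  0.237 0.245]
(0.15, -0.04, 0.09) [0.538 0.067 0.09 ] [0.0007, -0.0062, 0.0063] [-0.0013, 0.0006, -0.001]
(0.153, -0.04, 0.07) [0.537 0.07  0.07 ] [0.0035, -0.0211, 0.0197] [-0.0013, 0.0006, -0.001]
(0.155, -0.04, 0.058) [0.537 0.072 0.058] [0.0054, -0.03, 0.0278] [-0.0013, 0.0006, -0.001]
```

>>> send_rows(linear=[[0.0003,-0.0014,0.0014],[0.0005,-0.0028,0.0027],[0.0008,-0.0042,0.004],[0.001,-0.0056,0.0054],[0.0013,-0.007,0.0067],[0.0015,-0.0084,0.008],[0.0018,-0.0098,0.0094],[0.002,-0.0112,0.0107],[0.0023,-0.0126,0.012],[0.0025,-0.014,0.0134],[0.0025,-0.014,0.0134]], angular=[[0,0,0],[0,0,0],[0,0,0],[0,0,0],[0,0,0],[0,0,0],[0,0,0],[0,0,0],[0,0,0],[0,0,0],[0,0,0]], jaw=[0,0,0,0,0,0,0,0,0,0,0])

```text
time: 11.75
position: [0.5375, 0.0685, 0.0794]
tcp_rot: [0.713, 0.588, 0.243, 0.295]
wrist_force: [-2.4, 0.3, -1.1]
finger_gap: -0.0001
grip_force: 1.0
```

```bash
python3 - <<'E'
from h import *
p,r=now(); lid()
rel(p,r,(.153,-.04,.07),(.155,-.04,.055))
E
```

```text
t 11.75 fwd,lat,z 0.1518 -0.0399 0.0794 j [ 0.84  0.25 -1.36  2.39  1.65  0.66 -2.01] F [-2.42  0.32 -1.13] -0.0001017822703474253
lid 719 [0.119 0.132 0.152]
tongue 355 [0.108 0.115 0.123]
(0.153, -0.04, 0.07) [0.537 0.07  0.07 ] [0.0011, -0.007, 0.0063] [-0.0012, 0.0007, -0.0008]
(0.155, -0.04, 0.055) [0.537 0.072 0.055] [0.003, -0.0181, 0.0165] [-0.0012, 0.0007, -0.0008]
```

>>> send_rows(linear=[[0.0002,-0.0014,0.0013],[0.0004,-0.0028,0.0026],[0.0006,-0.0042,0.0039],[0.0008,-0.0056,0.0052],[0.001,-0.007,0.0065],[0.0012,-0.0084,0.0078],[0.0015,-0.0098,0.009],[0.0018,-0.0112,0.0102],[0.002,-0.0126,0.0115],[0.0023,-0.014,0.0128],[0.0026,-0.0155,0.0142],[0.003,-0.0181,0.0165],[0.003,-0.0181,0.0165]], angular=[[0,0,0],[0,0,0],[0,0,0],[0,0,0],[0,0,0],[0,0,0],[0,0,0],[0,0,0],[0,0,0],[0,0,0],[0,0,0],[0,0,0],[0,0,0]], jaw=[0,0,0,0,0,0,0,0,0,0,0,0,0])

```text
time: 12.88
position: [0.5369, 0.0718, 0.0549]
tcp_rot: [0.713, 0.588, 0.243, 0.295]
wrist_force: [0.1, -0.0, -0.1]
finger_gap: 0.0002
grip_force: 0.0
```

```bash
python3 - <<'E'
from h import *
p,r=now(); 
_,_,W=snap('scene','s7.png'); Q=W-H;f=Q@F;l=Q@WD
m=(l>-.02)&(l<.04)&(f>.14)&(f<.165)&(W[...,2]>.05);print('tongue top z',np.median(W[m][:,2]),m.sum())
m=(l>.06)&(l<.09)&(f>.0)&(f<.02)&(W[...,2]>.05);print('back z',np.median(W[m][:,2]))
rel(p,r,(.16,-.07,.05),(.19,-.1,.06),(.25,-.12,.15))
E
```

```text
t 12.88 fwd,lat,z 0.1552 -0.0399 0.0549 j [ 0.74  0.37 -1.28  2.4   1.77  0.76 -2.1 ] F [ 0.1  -0.04 -0.14] 0.00020218007792316599
tongue top z 0.09577694629740072 361
back z 0.09591756135613592
(0.16, -0.07, 0.05) [0.506 0.072 0.05 ] [-0.0058, -0.0246, -0.0177] [-0.0012, 0.0006, -0.0007]
(0.19, -0.1, 0.06) [0.472 0.097 0.06 ] [0.0121, -0.0448, -0.0519] [-0.0012, 0.0006, -0.0007]
(0.25, -0.12, 0.15) [0.443 0.153 0.15 ] [0.0616, -0.0091, -0.1434] [-0.0012, 0.0006, -0.0007]
```

View pics/s7.png

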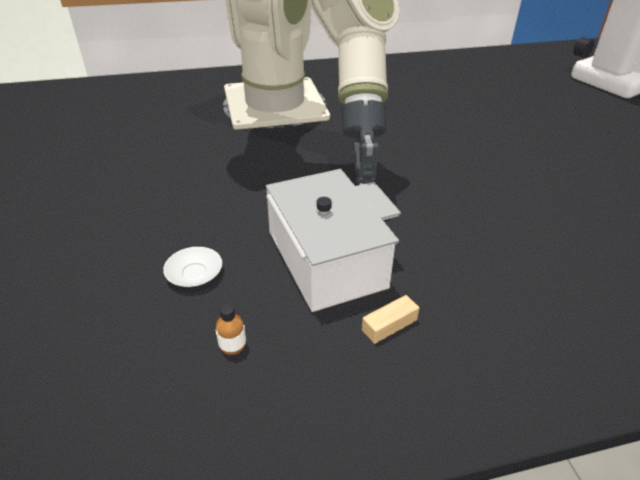

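The lid is shut: its top is level at z 0.096 at front and back, and the finger (368,170) is free. I withdraw to the front.

```bash
python3 - <<'E'
from h import *
p,r=now(); 
rel(p,r,(.20,-.043,.053),(.26,-.045,.053),(.28,-.045,.15))
E
```

```text
t 12.93 fwd,lat,z 0.1552 -0.0399 0.055 j [ 0.74  0.37 -1.28  2.4   1.76  0.76 -2.1 ] F [-0.54 -0.26 -0.66] 8.486274131140938e-05
(0.2, -0.043, 0.053) [0.527 0.116 0.053] [0.041, -0.0144, -0.0115] [-0.0013, 0.0004, -0.0007]
(0.26, -0.045, 0.053) [0.515 0.175 0.053] [0.0967, -0.0303, -0.0273] [-0.0013, 0.0004, -0.0007]
(0.28, -0.045, 0.15) [0.512 0.194 0.15 ] [0.1155, 0.0334, -0.1008] [-0.0013, 0.0004, -0.0007]
```

>>> send_rows(linear=[[0.01,-0.004,-0.003],[0.02,-0.007,-0.006],[0.03,-0.011,-0.009],[0.041,-0.014,-0.012],[0.06,-0.02,-0.017],[0.08,-0.026,-0.022],[0.097,-0.03,-0.027],[0.097,-0.03,-0.027],[0.115,0,-0.06],[0.115,0.033,-0.1],[0.115,0.033,-0.1],[0.115,0.033,-0.1],[0.115,0.033,-0.1],[0.115,0.033,-0.1]], angular=[[0,0,0],[0,0,0],[0,0,0],[0,0,0],[0,0,0],[0,0,0],[0,0,0],[0,0,0],[0,0,0],[0,0,0],[0,0,0],[0,0,0],[0,0,0],[0,0,0]], jaw=[0,0,0,0,0,0,0,0,0,0,0,0,0,0])

```text
time: 14.1
position: [0.513, 0.1922, 0.1501]
tcp_rot: [0.712, 0.588, 0.243, 0.297]
wrist_force: [0.2, -1.2, 0.1]
finger_gap: 0.0001
grip_force: 0.0
```

```bash
python3 - <<'E'
from h import *
now()
_,_,W=snap('scene','s8.png'); Q=W-H;f=Q@F;l=Q@WD
m=(l>-.02)&(l<.04)&(f>.14)&(f<.165)&(W[...,2]>.05);print('tongue top z',np.median(W[m][:,2]),m.sum())
print(arm.job_done())
E
```

```text
t 14.1 fwd,lat,z 0.2778 -0.0444 0.1501 j [ 0.63  0.1  -1.45  2.25  1.2   0.8  -1.85] F [ 0.24 -1.16  0.06] 0.0001136219908281469
tongue top z 0.09589362356368539 353
the job is handed in; nothing more can be done
None
```

The lid was tipped forward, fell free, was caught on the finger at about 0.63 rad and lowered slowly until shut; the arm ended clear and I handed the job in at 14 s, but no verdict was returned.

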